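# Load the charging carousel and index it to the next click

### The job

Stand the loose AA cell in the empty cup of the battery charging carousel. Then gently push the carousel anticlockwise (seen from above) by its upright post until it clicks into the next stop, not beyond, and leave it there; do not disturb the other things on the desk.

Things in the scene. Friction and masses are not known exactly. Their poses are not given: they have to be found in the camera images.
- carousel: Battery charging carousel: a black round base, 212 mm across, fixed to the desk, with a white disc (230 mm across, top face 34 mm above the desk) turning on it. Origin: on the turning axis, at desk height; z up. It stands at a different place and yaw each time.
- hub (a point): Centre of the disc, on the turning axis, on top of a low hub 43 mm above the desk. The disc turns with light friction (1 to 2 N at the post when pushed at 30 mm/s). As the catch drops in, the disc runs ahead of the pusher by 3 to 4 degrees; pushed on, it resists at once with about 4 N, climbing over 2 to 3 mm to some 8 N, then breaks out of the stop. Let go in the notch, it centres itself.
- post (a point): Centre of the flat top of the only upright post on the disc: aluminium, 12 mm across, 48 mm high (top 82 mm above the desk), 100 mm from the turning axis, on a collar 18 mm across and 4 mm high. Push it sideways along its circle; there is free room on both sides. It stands midway in angle between two filled cups, 90 degrees clockwise (from above) from the empty cup.
- pocket (a point): Centre of the floor of the one empty cup on the disc, 37 mm above the desk; z up. Six round cups stand on the disc at 60 degree spacing, 52 mm from the axis, rims 54 mm above the desk. Bore 19 mm, widening to 25 mm in the top 5 mm; depth 17 mm. The other five hold AA cells fixed in them (tops 87 mm above the desk).
- cell_mid (a point): Centre, half-way up, of the loose AA cell (14 mm across, 50 mm high, 23 g) standing on its end on the desk to the right of the carousel; z is its long axis. Seated in the cup its centre is 25 mm above the cup's floor and its upper 33 mm stand above the rim.
- disc (a joint): Angle of the disc on its base, rad, growing anticlockwise from above. It starts part-way between two stops (0.3 to 0.6). Stops are 60 degrees (1.05 rad) apart; the next one anticlockwise lies somewhere from 0.84 to 1.26: where the hidden catch was set differs each time and is not measured, so it must be felt.
- catch (a joint): How far the spring catch hidden under the disc is pressed in, m: about 0.003 between the stops, near 0 when it has clicked into a notch.
- mug: Bystander, to be left alone: green mug, 94 mm high, standing at the back of the free area. Origin: centre of its underside.
- mouse: Bystander, to be left alone: black computer mouse, 120 x 66 x 39 mm. Origin: centre of its underside.
- earbud_case: Bystander, to be left alone: white rounded earbud case, 60 x 47 x 24 mm. Origin: centre of its underside.
- toy_car: Bystander, to be left alone: white toy car, 77 x 34 x 28 mm. Origin: centre of its underside.
- jar: Bystander, to be left alone: candle jar with lid, 76 mm across, 124 mm high. Origin: centre of its underside.
- eraser: Bystander, to be left alone: eraser in a sleeve, 46 x 19 x 12 mm. Origin: centre of its underside.
- usb_hub: Bystander, to be left alone: black USB hub, 92 x 34 x 14 mm. Origin: centre of its underside.

How it is judged:
By the outcome, as a careful person would: the job done as asked, in the order asked, and still so for the second after the job is handed in, with the robot touching nothing.
It also fails if it takes over 72 s, if anything falls off the work surface, if the arm or the gripper's body presses on something with over 40 N, if the wrist force passes 120 N, or if a joint passes its speed limit or range.

### The arm

A 6-joint arm with a two-finger parallel gripper is mounted at the origin on a cart in front of the work surface, level with it; the furniture and walls round the work are solid. World frame = base frame: x ahead of the robot, y to its left, z up, the work surface at z = 0. Lengths are in m, angles in rad, forces in N, time in s.
With the tool pointing down it reaches from about 0.35 to 0.925 m from the base axis. Payload 6.4 kg.
Tool frame: the origin (TCP) lies where the fingers leave the gripper's body, on its centre line; the fingertips stand 73 mm ahead of it and the grasp point (between the pads) lies 54 mm ahead of it; z points along the fingers, y is the line along which they close (so a half turn about z gives the same grasp; the last joint's range is limited). The gripper opens to 85 mm and grips with 20 to 120 N. Pads are 22 mm wide; open, the fingers measure 114 mm over their backs; the gripper's body (76 mm by 85 mm) begins 54 mm behind the grasp point. The pads swing forward as they close: fully open they stand 13 mm farther back than shut.
Start: joints at [-1.313, 0.245, 1.558, -0, 1.339, -0.174], TCP at [0.272, -0.59, 0.304] pointing down, gripper open.
Joint ranges: [-3.13, 3.13], [-1.02, 2.26], [0.13, 2.54], [-0.95, 4.09], [0.21, 2.88], [-2.74, 2.74]. Speed limits (rad/s): [2.57, 2.57, 3.14, 3.14, 3.14, 3.14].

### API

Orientations are given as a unit quaternion [w, x, y, z].
In Python, from bench import read_state, capture, sign_off gives the robot as it stands.
- The arm moves only by the shell command python3 -m inch 'ROWS' [FORCE]. ROWS is JSON, a list of rows, each a list of 5 numbers: the shift along the tool's x, y, z normalised to -1 to 1, where 1 is 400 mm, then the turn about the tool's z normalised to -1 to 1, where 1 is pi/4 rad, then the closure, from -1 (fully open) to 1 (shut). A call has 1 to 5 rows; each row is the pose to reach, as a shift and turn from the pose commanded when the call began, along the tool's axes at that moment; what a row does not reach only later rows make up. A row lasts 1/8 s, in which the tool goes at most 62.5 mm and 10.7 degrees, less where a joint would pass 70% of its speed; a pose out of reach is approached as far as the arm can. A call with a number of a shift or a turn outside -1 to 1 is refused whole. A call with a gripper value outside its range is refused whole. The fingers move at their own pace and stop on an object; FORCE is the grip in N (left out, the last holds). Time passes only in rows, so rows that repeat a pose let the fingers close. It gives the time, the measured TCP pose, the force, the opening and the grip force at its end, in the units of the state.
- read_state(): the state, without advancing time (a new reading comes with each control period).
- capture(name): name is "side" or "top"; returns a dict with "frame" (420x560x3 uint8, blue, green, red), "z_map" (420x560 float32, m along the optical axis (not along the pixel's ray), 0 where there is no reading), "K" (3x3 intrinsics, pixels), "D" ([k1, k2, p1, p2, k3] as OpenCV has them; the pictures are not rectified), "rvec" (rotation vector, rad) and "tvec" (3), from world to camera coordinates, as OpenCV has them. Camera axes: x right, y down, z forward; pixel columns grow to the right and rows downward; lengths in m; the calibration is good to about 2 mm. A picture is of the moment at which its call begins.
- sign_off(): hands the job in; it is judged then, once.
The state is a dict: "time": time; "joint_positions": joint angles; "joint_vel": joint speeds; "tau": joint torques, N m; "ee_pos": TCP position; "eef_rot": TCP orientation; "wrist_force": force on the tool from outside, world axes, zero at the start; "moment": the same for the moment, N m; "grip_width": opening from 0.0 (shut) to 1.0 (fully open); "gripper_force": force on a finger pad.
Only numpy, scipy, OpenCV 4.12 (cv2) and the standard library are available. Lean on these libraries where they do the work, as an engineer would, in place of code of your own. Each camera call takes 0.05 s, during which the arm holds its last target. There are 200 camera calls.

## Working session

There is one attempt and no reset: what is moved stays moved. The work goes in short steps, Python scripts to look and compute and a shell command to move; the robot and the scene stay as the last step left them, time stands still between calls to the robot, and variables do not carry over. Pictures are saved under pics/ and viewed, at most 10 in all, crops included, and the job is handed in when it is done.

```bash
mkdir -p pics; ls; python3 - <<'E'
from bench import *
import cv2,numpy as np
s=read_state();print(s)
for n in("top","side"):
    c=capture(n);cv2.imwrite(f"pics/{n}0.png",c["frame"]);np.savez(f"{n}0.npz",**c)
    R=cv2.Rodrigues(np.array(c["rvec"]))[0];print(n,c["K"],c["D"],-R.T@np.array(c["tvec"]).ravel(),R)
E
```

```text
pics
{'time': 0.0, 'joint_positions': array([-1.31308585e+00,  2.45803165e-01,  1.55904034e+00, -3.47598367e-05,
        1.33873024e+00, -1.74079306e-01]), 'joint_vel': array([-0.00014057, -0.00017495,  0.00081531,  0.00017442,  0.00068647,
        0.00017733]), 'tau': array([-6.96931729e-04, -4.29516220e+01, -3.26130259e+01, -1.75600790e-04,
        5.42752634e-03, -1.11999549e-05]), 'ee_pos': array([ 0.27192225, -0.58990872,  0.30277302]), 'eef_rot': array([-9.88972019e-04,  9.76783741e-01,  2.14225445e-01, -5.83034103e-05]), 'wrist_force': array([-0.1728845 , -0.10406497, -0.02486332]), 'moment': array([ 0.01577696, -0.00308734, -0.00771359]), 'gripper_force': 0.0, 'grip_width': 1.0008822677566096}
top [[474.34433952   0.         281.98709575]
 [  0.         474.34433952 201.99545811]
 [  0.           0.           1.        ]] [-0.12802162  0.          0.          0.          0.        ] [0.3072615  0.04647213 1.2358852 ] [[ 0.02792371 -0.99954838  0.01110437]
 [-0.98367008 -0.02945265 -0.17755482]
 [ 0.17780169 -0.00596505 -0.98404826]]
side [[473.13816355   0.         282.41121958]
 [  0.         473.13816355 207.91976318]
 [  0.           0.           1.        ]] [-0.08309583  0.          0.          0.          0.        ] [ 0.09370979 -0.68688153  1.21485205] [[ 0.85469825 -0.51910655  0.00439159]
 [-0.41541352 -0.68899416 -0.59390121]
 [ 0.31132379  0.505782   -0.80452599]]
```

View pics/top0.png

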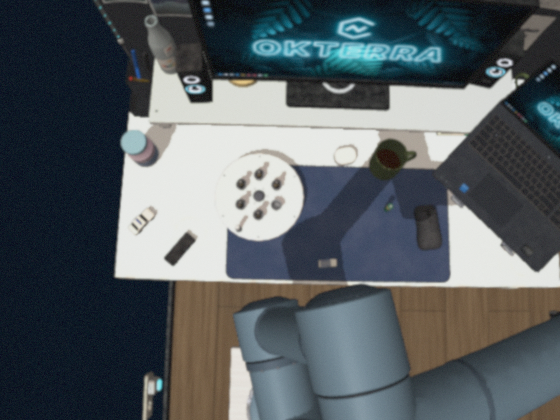

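View pics/side0.png

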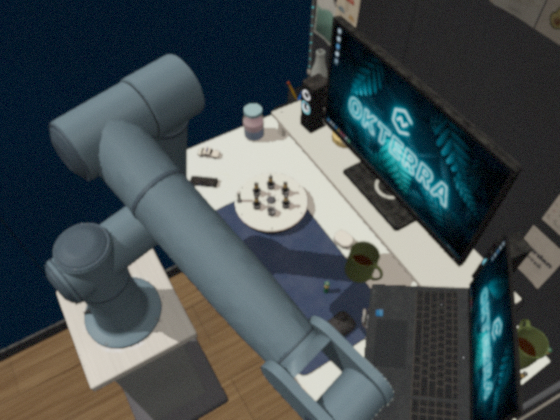

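The top view shows the disc at about (259,196), with a post-like object near (241,222). The empty cup is near (278,204) and the loose cell near (390,204). In the side view the disc is at (271,202) and the cell at (327,286). I'll zoom in on both.

```bash
python3 - <<'E'
import cv2,numpy as np
t=cv2.imread("pics/top0.png");s=cv2.imread("pics/side0.png")
r=lambda im,x,y,w,h,k:cv2.resize(im[y:y+h,x:x+w],(w*k,h*k),interpolation=cv2.INTER_CUBIC)
a=r(t,209,146,100,100,4);b=r(s,225,160,100,100,4)
c=r(t,370,184,40,40,5);d=r(s,307,266,40,40,5)
lo=np.hstack([c,d,np.zeros((200,400,3),np.uint8)])
cv2.imwrite("pics/z0.png",np.vstack([np.hstack([a,b]),lo]))
E
```

```text
(no output)
```

View pics/z0.png

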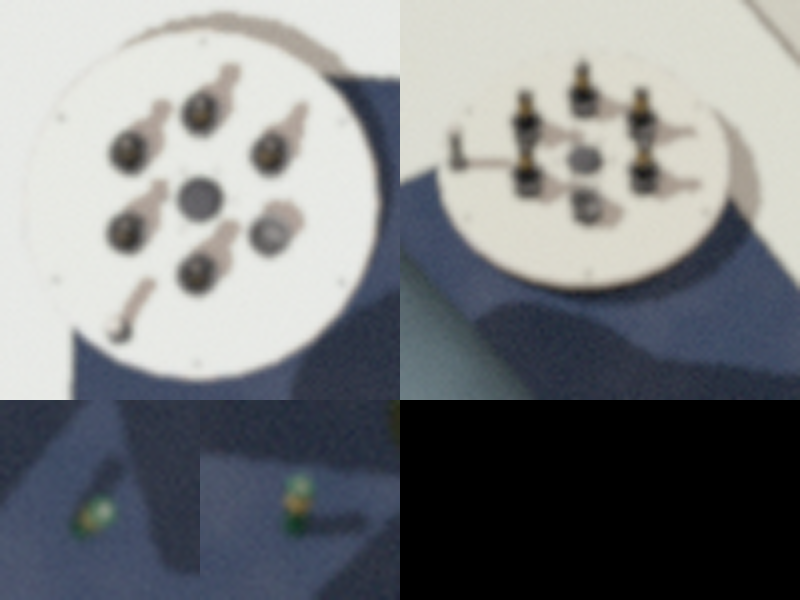

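The zoom shows these positions:

| Item | Top view | Side view |
|---|---|---|
| Hub | (259,196) | (271,200) |
| Empty cup | (276.5,205) | (272,211.5) |
| Post | (238.5,228) | top (238.7,193.5) |
| Cell top | (390.6,206) | (327,283) |

The post is 90° clockwise from the empty cup, as described.

```bash
cat > h.py <<'E'
import cv2,numpy as np
def ray(c,u,v):
    p=cv2.undistortPoints(np.array([[[u,v]]],float),c["K"],c["D"])[0,0]
    R=cv2.Rodrigues(np.array(c["rvec"],float))[0];o=-R.T@np.array(c["tvec"],float).ravel()
    return o,R.T@np.array([*p,1.])
def plane(c,u,v,z):
    o,d=ray(c,u,v);return (o+d*(z-o[2])/d[2]).round(4)
def tri(a,pa,b,pb):
    o1,d1=ray(a,*pa);o2,d2=ray(b,*pb);k=np.linalg.lstsq(np.c_[d1,-d2],o2-o1,rcond=None)[0]
    p,q=o1+k[0]*d1,o2+k[1]*d2;return ((p+q)/2).round(4),np.linalg.norm(p-q).round(4)
def blob(im,u,v,r,mask):
    u,v=int(u),int(v);m=mask(im[v-r:v+r+1,u-r:u+r+1].astype(int)).astype(np.uint8)
    n,l,st,ce=cv2.connectedComponentsWithStats(m);i=1+np.argmax(st[1:,4]);return ce[i]+[u-r,v-r],st[i,4]
def proj(c,p): return cv2.projectPoints(np.array([p],float),np.array(c["rvec"],float),np.array(c["tvec"],float),c["K"],c["D"])[0][0,0].round(1)
E
python3 - <<'E'
from h import *
t=dict(np.load("top0.npz"));s=dict(np.load("side0.npz"))
dark=lambda a:a.max(2)<130
ht,n1=blob(t["frame"],259,196,7,dark);hs,n2=blob(s["frame"],271,200,5,dark)
print("hub",ht,n1,hs,n2,plane(t,*ht,.043),plane(s,*hs,.043),tri(t,ht,s,hs))
g=lambda a:a.max(2)-a[...,0]*0<200
for nm,c,u,v in(("t",t,276.5,205.2),("s",s,271.7,211.7)):
    b,n=blob(c["frame"],u,v,7,lambda a:a.max(2)<150);print("cup",b,n,plane(c,*b,.05))
print("cup pick",plane(t,276.5,205.2,.05),plane(s,271.7,211.7,.05))
print("post",plane(t,238.7,228,.08),plane(s,238.7,194,.08),tri(t,(238.7,228),s,(238.7,194)))
gr=lambda a:(a[...,1]-a[...,0]>5)
for nm,c,u,v in(("t",t,389,207),("s",s,327,285)):
    b,n=blob(c["frame"],u,v,9,gr);print("cell",b,n,plane(c,*b,.025),"top",plane(c,*((390.6,206) if nm=="t" else (327,283)),.05))
    im=c["frame"][int(v)-9:int(v)+10,int(u)-9:int(u)+10].astype(int);print((gr(im)).astype(int))
# disc rim
m=(t["frame"].min(2)>0)
E
```

```text
hub [258.60759494 195.26582278] 79 [270.94594595 199.56756757] 37 [0.5385 0.0996 0.043 ] [0.5334 0.096  0.043 ] (array([0.538 , 0.1004, 0.0358]), np.float64(0.0039))
cup [275.85915493 204.46478873] 71 [0.5147 0.0547 0.05  ]
cup [271.32258065 211.08064516] 62 [0.5093 0.0526 0.05  ]
cup pick [0.5129 0.053  0.05  ] [0.5091 0.05   0.05  ]
post [0.4481 0.1438 0.08  ] [0.4461 0.1404 0.08  ] (array([0.4483, 0.1444, 0.0744]), np.float64(0.001))
cell [388.45945946 206.83783784] 37 [ 0.5215 -0.2393  0.025 ] top [ 0.5194 -0.239   0.05  ]
[[0 0 0 0 0 0 0 0 0 0 0 0 0 0 0 0 0 0 0]
 [0 0 0 0 0 0 0 0 0 0 0 0 0 0 0 0 0 0 0]
 [0 0 0 0 0 0 0 0 0 0 0 0 0 0 0 0 0 0 0]
 [0 0 0 0 0 0 0 0 0 0 0 0 0 0 0 0 0 0 0]
 [0 0 0 0 0 0 0 0 0 0 0 0 0 0 0 0 0 0 0]
 [0 0 0 0 0 0 0 0 0 0 0 0 0 0 0 0 0 0 0]
 [0 0 0 0 0 0 0 0 1 1 1 1 0 0 0 0 0 0 0]
 [0 0 0 0 0 0 0 1 1 1 1 1 0 0 0 0 0 0 0]
 [0 0 0 0 0 0 1 1 1 1 1 1 1 0 0 0 0 0 0]
 [0 0 0 0 0 0 1 1 1 1 1 1 1 0 0 0 0 0 0]
 [0 0 0 0 0 1 1 1 1 1 1 1 0 0 0 0 0 0 0]
 [0 0 0 0 0 1 1 1 1 1 0 0 0 0 0 0 0 0 0]
 [0 0 0 0 0 0 1 1 0 0 0 0 0 0 0 0 0 0 0]
 [0 0 0 0 0 0 0 0 0 0 0 0 0 0 0 0 
[... 384 characters left out ...]
0]
 [0 0 0 0 0 0 0 0 0 0 0 0 0 0 0 0 0 0 0]
 [0 0 0 0 0 0 0 0 0 0 0 0 0 0 0 0 0 0 0]
 [0 0 0 0 0 0 0 0 0 0 0 0 0 0 0 0 0 0 0]
 [0 0 0 0 0 0 0 0 0 0 0 0 0 0 0 0 0 0 0]
 [0 0 0 0 0 0 0 1 1 1 1 0 0 0 0 0 0 0 0]
 [0 0 0 0 0 0 0 1 1 1 1 0 0 0 0 0 0 0 0]
 [0 0 0 0 0 0 1 1 1 1 1 1 0 0 0 0 0 0 0]
 [0 0 0 0 0 0 1 1 1 1 1 0 0 0 0 0 0 0 0]
 [0 0 0 0 0 0 1 1 1 1 1 0 0 0 0 0 0 0 0]
 [0 0 0 0 0 0 1 1 1 1 1 0 0 0 0 0 0 0 0]
 [0 0 0 0 0 0 1 1 1 1 0 0 0 0 0 0 0 0 0]
 [0 0 0 0 0 0 1 1 1 1 0 0 0 0 0 0 0 0 0]
 [0 0 0 0 0 0 0 1 1 0 0 0 0 0 0 0 0 0 0]
 [0 0 0 0 0 0 0 1 1 1 0 0 0 0 0 0 0 0 0]
 [0 0 0 0 0 0 0 0 0 0 0 0 0 0 0 0 0 0 0]
 [0 0 0 0 0 0 0 0 0 0 0 0 0 0 0 0 0 0 0]
 [0 0 0 0 0 0 0 0 0 0 0 0 0 0 0 0 0 0 0]]
```

```bash
cat >> h.py <<'E'
def go(x,y,z,yaw=None):
    "print row values to take the TCP to x,y,z with tool y at world angle yaw (deg)"
    from bench import read_state
    from scipy.spatial.transform import Rotation as Ro
    s=read_state();q=s["eef_rot"];R=Ro.from_quat([*q[1:],q[0]]).as_matrix()
    ya=np.degrees(np.arctan2(R[1,1],R[0,1]));d=R.T@(np.array([x,y,z])-s["ee_pos"])
    print("t",round(s["time"],2),"pos",s["ee_pos"].round(4),"yaw",ya.round(2),"F",s["wrist_force"].round(2),"w",round(s["grip_width"],3),
      "shift",(d/.4).round(4),"turn",None if yaw is None else (-(yaw-ya)/45).round(3))
E
python3 -m inch '[[0.13,-0.075,0,-0.2,0],[0.26,-0.15,0,-0.4,0],[0.39,-0.225,0,-0.6,0],[0.52,-0.3,0,-0.8,0],[0.62,-0.36,0,-0.838,0]]' 20
python3 -c "
from h import *
go(.5195,-.237,.2,-27.5)
t=dict(np.load('top0.npz'))
for n,u,v,z in(('mug',385,160,.09),('mouse tl',418,207,.03),('mouse bl',420,248,.03)):print(n,plane(t,u,v,z))"
```

```text
time: 0.72
ee_pos: [0.4379, -0.3536, 0.3035]
eef_rot: [-0.0, 0.854, 0.52, 0.0]
wrist_force: [0.5, -0.5, 0.3]
grip_width: 0.502
gripper_force: 0.0
t 0.72 pos [ 0.4379 -0.3536  0.3035] yaw -27.4 F [ 0.51 -0.47  0.32] w 0.502 shift [0.3525 0.0472 0.2588] turn 0.002
mug [ 0.6295 -0.2169  0.09  ]
mouse tl [ 0.5225 -0.3168  0.03  ]
mouse bl [ 0.4153 -0.3199  0.03  ]
```

```bash
python3 -m inch '[[0.12,0.016,0.08,0,0],[0.24,0.032,0.16,0,0],[0.352,0.047,0.258,0,0],[0.352,0.047,0.258,0,0]]'
python3 - <<'E'
from h import *; from bench import capture
go(.5195,-.237,.098,-27.5)
r=lambda im,x,y,w,h,k:cv2.resize(im[y:y+h,x:x+w],(w*k,h*k),interpolation=cv2.INTER_CUBIC)
t=capture("top");s=capture("side")
cv2.imwrite("pics/c1.png",np.hstack([r(t["frame"],340,156,100,100,4),r(s["frame"],277,236,100,100,4)]))
E
```

```text
time: 1.23
ee_pos: [0.5179, -0.2358, 0.1963]
eef_rot: [-0.004, 0.854, 0.52, -0.002]
wrist_force: [-0.2, -0.2, 0.2]
grip_width: 0.498
gripper_force: 0.0
t 1.23 pos [ 0.5179 -0.2358  0.1963] yaw -27.31 F [-0.21 -0.23  0.15] w 0.498 shift [-0.0011  0.007   0.2457] turn 0.004
```

View pics/c1.png

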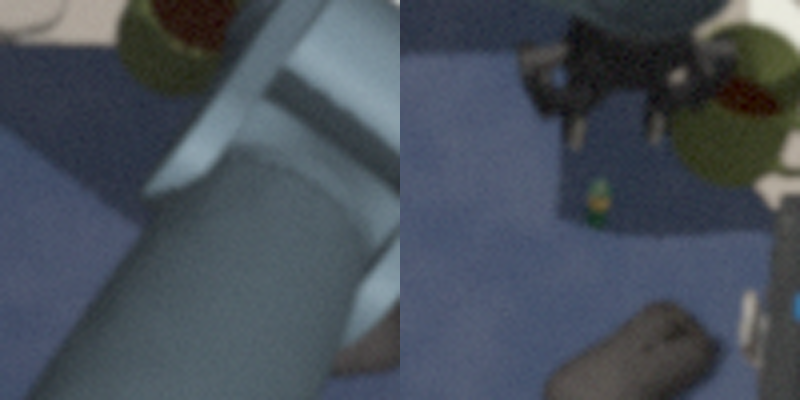

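Side view: the fingertips sit at about (321,272) and (341,270), centred over the cell at (327,284). I'll compare the fingertip midpoint with the tool pose to get this camera's bias.

```bash
python3 - <<'E'
from h import *
s=dict(np.load("side0.npz"))
for z in(.123,.13):print(plane(s,331,271,z), plane(s,331,270,z))
E
```

```text
[ 0.5186 -0.2416  0.123 ] [ 0.5203 -0.2392  0.123 ]
[ 0.5159 -0.2445  0.13  ] [ 0.5176 -0.242   0.13  ]
```

```bash
python3 -m inch '[[0,0.005,0.08,0,0],[0,0.005,0.16,0,0],[0,0.005,0.2,0,0],[0,0.005,0.245,0,0],[0,0.005,0.245,0,0]]'
python3 - <<'E'
from h import *; from bench import capture
go(.5195,-.237,.098,-27.5)
s=capture("side")
cv2.imwrite("pics/c2.png",cv2.resize(s["frame"][246:326,287:367],(480,480),interpolation=cv2.INTER_CUBIC))
E
```

```text
time: 1.95
ee_pos: [0.5201, -0.2406, 0.1019]
eef_rot: [-0.001, 0.855, 0.518, -0.0]
wrist_force: [0.9, 0.2, -0.4]
grip_width: 0.501
gripper_force: 0.0
t 1.95 pos [ 0.5201 -0.2406  0.1019] yaw -27.58 F [ 0.93  0.23 -0.39] w 0.501 shift [ 0.0074 -0.0055  0.0098] turn -0.002
```

View pics/c2.png

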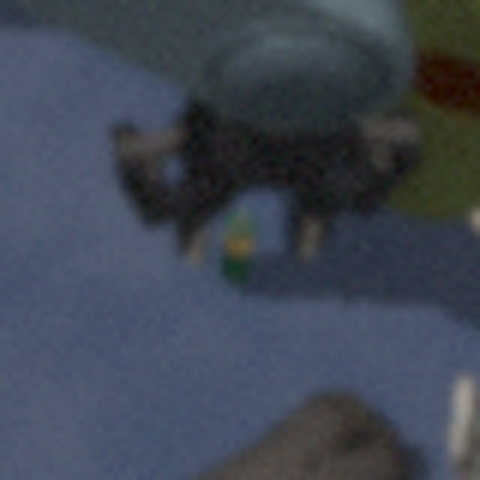

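The fingers straddle the cell. Fingertips are at crop (193,262) and (312,255), and the cell axis runs from (243,215) to (236,278), so it is slightly off centre. Next I'll work out the offset.

```bash
python3 - <<'E'
from h import *
s=dict(np.load("side0.npz"))
f=lambda a,b:(287+a/6,246+b/6)
m=plane(s,*f(252.5,259),.03);
c0=plane(s,*f(243,219),.05);c1=plane(s,*f(236,277),0.);print(m,c0,c1)
c=c1+(c0-c1)*.6;d=(c-m)[:2];y=np.array([.887,-.462]);x=np.array([.462,.887]);print(c,d,"tool x,y:",d@x,d@y)
E
```

```text
[ 0.5177 -0.2481  0.03  ] [ 0.5183 -0.2364  0.05  ] [ 0.5164 -0.2407  0.    ]
[ 0.51754 -0.23812  0.03   ] [-0.00016  0.00998] tool x,y: 0.008778339999999968 -0.004752680000000039
```

```bash
python3 -m inch '[[0.006,-0.012,0.006,0,0],[0.006,-0.012,0.006,0,0],[0.006,-0.012,0.006,0,0.4],[0.006,-0.012,0.006,0,1],[0.006,-0.012,0.006,0,1]]' 30
python3 -m inch '[[0,0,0,0,1],[0,0,0,0,1],[0,0,0,0,1]]'
python3 - <<'E'
from h import *; from bench import capture
go(.512,.052,.2,-27.5)
s=capture("side")
cv2.imwrite("pics/c3.png",cv2.resize(s["frame"][246:326,287:367],(480,480),interpolation=cv2.INTER_CUBIC))
E
```

```text
time: 2.62
ee_pos: [0.5177, -0.2364, 0.1007]
eef_rot: [0.0, 0.855, 0.518, 0.0]
wrist_force: [-1.4, 0.3, 3.0]
grip_width: 0.15
gripper_force: 29.2
time: 3.0
ee_pos: [0.5177, -0.2364, 0.1007]
eef_rot: [0.0, 0.855, 0.518, 0.0]
wrist_force: [-0.4, 1.5, 5.6]
grip_width: 0.151
gripper_force: 29.5
t 3.0 pos [ 0.5177 -0.2364  0.1007] yaw -27.55 F [-0.41  1.51  5.59] w 0.151 shift [ 0.6327 -0.3459 -0.2485] turn -0.001
```

View pics/c3.png

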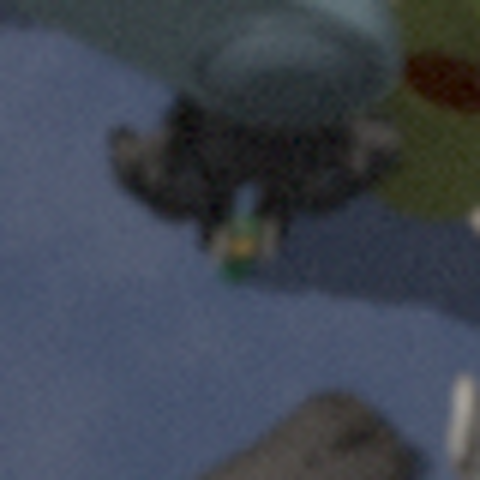

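The cell is held upright between the pads at about (240,245). Now lift it and carry it over the cup.

```bash
python3 -m inch '[[0,0,-0.1,0,1],[0,0,-0.2,0,1],[0,0,-0.3,0,1],[0.07,-0.04,-0.3,0,1],[0.17,-0.094,-0.3,0,1]]'
python3 -m inch '[[0.12,-0.066,0,0,1],[0.24,-0.132,0,0,1],[0.35,-0.19,0,0,1],[0.43,-0.236,0,0,1],[0.466,-0.2546,0,0,1]]'
python3 -m inch '[[0,0,0.03,0,1],[0,0,0.06,0,1],[0,0,0.06,0,1]]'
python3 - <<'E'
from h import *; from bench import capture
go(.5117,.0536,.165,-27.5)
r=lambda im,x,y,w,h,k:cv2.resize(im[y:y+h,x:x+w],(w*k,h*k),interpolation=cv2.INTER_CUBIC)
t=capture("top");s=capture("side")
cv2.imwrite("pics/c4.png",np.hstack([r(t["frame"],227,156,80,80,5),r(s["frame"],235,165,80,80,5)]))
E
```

```text
time: 3.68
ee_pos: [0.5155, -0.1584, 0.2205]
eef_rot: [0.0, 0.856, 0.517, 0.0]
wrist_force: [-0.9, 0.9, -0.2]
grip_width: 0.152
gripper_force: 29.4
time: 4.3
ee_pos: [0.5108, 0.0554, 0.2196]
eef_rot: [-0.0, 0.855, 0.519, -0.0]
wrist_force: [0.4, -0.5, -0.3]
grip_width: 0.146
gripper_force: 29.4
time: 4.68
ee_pos: [0.5106, 0.0528, 0.1943]
eef_rot: [-0.001, 0.856, 0.518, -0.002]
wrist_force: [-0.2, -0.8, -0.4]
grip_width: 0.151
gripper_force: 29.4
t 4.67 pos [0.5106 0.0528 0.1943] yaw -27.65 F [-0.16 -0.78 -0.41] w 0.151 shift [0.0031 0.0018 0.0733] turn -0.003
```

View pics/c4.png

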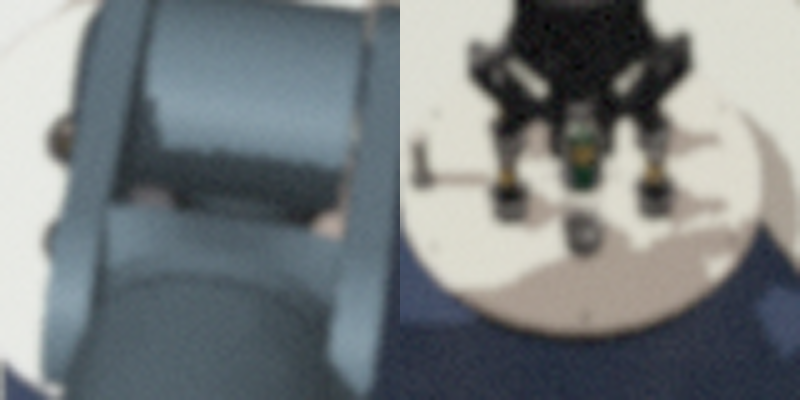

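Side view: the held cell spans crop (581,110) to (582,190), above the cup at (583,232). The top view is blocked by the arm. I'll compare cell and cup within the side camera only.

```bash
python3 - <<'E'
from h import *; from bench import capture
s=capture("side");im=s["frame"]
b=im[180:206,262:282].astype(int);m=(b[...,1]-b[...,2]>8)|(b[...,1]-b[...,0]>12)
for r in range(26):print(180+r,''.join('#' if v else '.' for v in m[r]),np.round(np.mean(np.where(m[r])[0]) +262,1) if m[r].any() else '')
print(im[202:222,262:283].max(2))
for p in((271.2,200.8),(271.2,201.5)):print(plane(s,*p,.0936))
print("expected px of cell bottom ctr if centred on side-cup",proj(s,(.5092,.0510,.0936)),"TCP axis",proj(s,(.5106,.0528,.0936)), "cup", proj(s,(.5092,.051,.054)))
E
```

```text
180 .................... 
181 .................... 
182 .................... 
183 .................... 
184 .................... 
185 .................... 
186 .................... 
187 .................... 
188 .................... 
189 .................... 
190 ........##.......... 270.5
191 ........###......... 271.0
192 #......#####........ 269.5
193 ........####.....#.. 273.0
194 .......#####......#. 272.5
195 ..#....######...#### 273.7
196 .......######.....#. 272.7
197 ##.....#####.....#.. 269.9
198 ........###........# 273.5
199 ........####....#.## 275.0
200 ........####...#.#.. 273.7
201 #.......####...#.#.. 272.0
202 .........#...#..#... 274.7
203 #...........#.....#. 272.0
204 ...............#.#.. 278.0
205 ...............##... 277.5
[[204 213 218 215 203 171 129 101  82  71  77 101 135 177 204 216 218 218
  211 182 136]
 [189 204 213 217 208 189 163 143 132 130 132 152 175 199 214 218 219 219
  210 186 140]
 [173 186 200 209 207 194 181 177 176 174 180 188 198 205 216 219 221 220
  214 196 155]
 [166 174 183 193 192 184 176 180 181 184 191 195 201 209 217 220 221 220
  2
[... 891 characters left out ...]
1 175 178]
 [219 215 214 209 202 190 173 148 132 118 123 135 151 159 165 169 167 168
  169 168 169]
 [210 202 198 193 183 177 171 162 155 151 152 160 163 164 167 169 168 166
  166 167 168]
 [193 185 178 177 173 170 167 166 165 165 163 166 168 166 170 168 166 167
  166 167 169]
 [177 171 170 169 168 167 168 167 167 167 168 168 167 167 169 168 167 166
  168 167 169]
 [170 169 169 168 169 170 167 169 169 167 166 169 169 168 168 167 166 166
  170 168 167]
 [168 167 167 168 166 167 168 169 168 167 167 169 168 169 167 167 168 168
  167 167 167]]
[0.5127 0.0578 0.0936]
[0.5114 0.0555 0.0936]
expected px of cell bottom ctr if centred on side-cup [271.3 202.8] TCP axis [271.4 202.2] cup [271.5 210.7]
```

```bash
python3 -m inch '[[-0.009,0,0.03,0,1],[-0.009,0,0.06,0,1],[-0.009,0,0.085,0,1],[-0.009,0,0.085,0,1]]'
python3 - <<'E'
from h import *; from bench import capture
go(.509,.0495,.165,-27.5)
s=capture("side");print(s["frame"][186:219,262:282].max(2))
from bench import read_state
z=read_state()["ee_pos"]-[0,0,.1007];print(z,"bottom ctr px",proj(s,z),"front edge",proj(s,z-np.array([.0037,.006,0])),"cup rim ctr",proj(s,(.5092,.051,.054)))
cv2.imwrite("pics/c5.png",cv2.resize(s["frame"][170:230,241:301],(600,600),interpolation=cv2.INTER_CUBIC))
E
```

```text
time: 5.32
ee_pos: [0.509, 0.0508, 0.1609]
eef_rot: [-0.001, 0.855, 0.518, -0.001]
wrist_force: [0.4, -0.2, 0.9]
grip_width: 0.15
gripper_force: 29.4
t 5.33 pos [0.509  0.0508 0.1609] yaw -27.55 F [ 0.39 -0.16  0.9 ] w 0.15 shift [-0.0029  0.0014 -0.0102] turn -0.001
[[ 37  31  30  36  29  29  26  25  35  14  28  32  30  29  33  32  33  29
   39  51]
 [ 39  35  34  38  34  35  22  23  32  26  20  27  30  25  27  32  31  38
   57  59]
 [ 68  50  38  28  30  28  23  27  27  27  25  25  26  25  25  39  49  71
   72  67]
 [103  77  46  29  27  26  29  35  43  44  45  40  31  25  30  51  80  95
   85  58]
 [122  99  59  35  28  29  54  81  95 106 103  91  64  34  35  65 100 103
   85  56]
 [106  96  61  40  30  43  83 123 150 163 163 148 102  50  35  62  86  91
   71  48]
 [ 74  71  53  30  32  54 108 151 175 193 197 180 126  57  27  43  58  60
   49  41]
 [ 47  42  32  31  34  59 112 159 184 202 206 185 128  58  25  30  41  43
   40  36]
 [ 35  35  31  33  21  60 114 158 183 200 201 174 115  50  30  28  33  35
   34  39]
 [ 32  34  24  33  26  59 106 152 174 187 186 151  92  39  33  28  
[... 1387 characters left out ...]
 224 224 212 185 131  91  81  89 104 111 109 133 159 170 173 179
  188 192]
 [225 225 225 223 216 191 138  91  78  86  99  98 104 131 161 169 172 173
  175 177]
 [224 225 225 223 218 198 152  95  75  77  82  89 111 143 164 172 170 173
  174 173]
 [225 225 225 222 217 200 162 116  99  84  92 110 131 155 166 172 172 170
  173 174]
 [224 224 221 216 205 193 171 148 132 123 128 141 155 165 171 172 173 174
  172 173]
 [222 218 212 203 189 180 172 166 157 153 154 162 168 170 170 173 172 175
  173 170]
 [215 206 196 186 178 174 173 172 169 169 170 171 172 172 173 173 171 172
  171 172]]
[0.50953138 0.05071727 0.06099202] bottom ctr px [271.6 209.4] front edge [271.6 211.2] cup rim ctr [271.5 210.7]
```

View pics/c5.png

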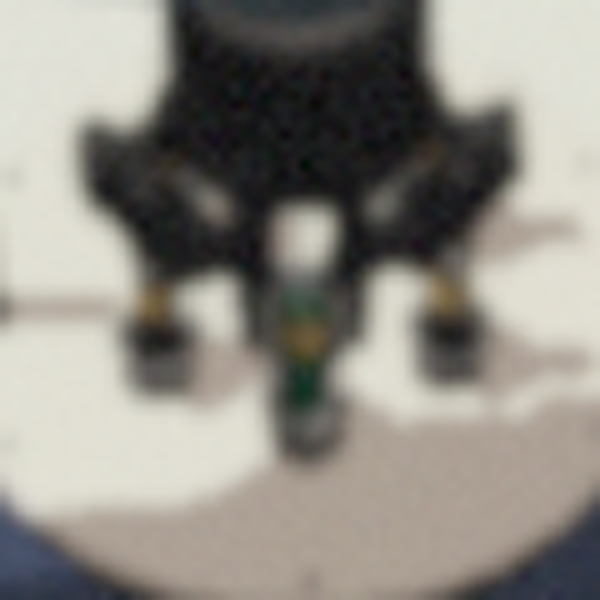

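The cell's base (crop (304,405)) is lined up with the cup mouth (308,410) to within about 2 mm. Lowering it in stages while watching the force.

```bash
python3 -m inch '[[-0.003,0.001,0.01,0,1],[-0.003,0.001,0.02,0,1],[-0.003,0.001,0.027,0,1],[-0.003,0.001,0.027,0,1]]'; python3 -m inch '[[0,0,0.008,0,1],[0,0,0.014,0,1],[0,0,0.014,0,1]]'
```

```text
time: 5.88
ee_pos: [0.5114, 0.0492, 0.1541]
eef_rot: [0.001, 0.855, 0.518, 0.002]
wrist_force: [-2.0, 0.3, 11.7]
grip_width: 0.148
gripper_force: 30.6
time: 6.25
ee_pos: [0.5148, 0.049, 0.1525]
eef_rot: [0.004, 0.855, 0.518, 0.005]
wrist_force: [-2.0, 1.2, 27.7]
grip_width: 0.151
gripper_force: 32.7
```

```bash
python3 -m inch '[[0,0,-0.02,0,1],[0,0,-0.05,0,1],[0,0,-0.05,0,1],[0,0,-0.05,0,1]]'
python3 - <<'E'
from h import *; from bench import capture
go(.512,.0535,.161,-27.5)
s=capture("side");print(s["frame"][196:219,262:282].max(2))
print("cup alt",plane(s,271.5,209.4,.054))
cv2.imwrite("pics/c6.png",cv2.resize(s["frame"][170:230,241:301],(600,600),interpolation=cv2.INTER_CUBIC))
E
```

```text
time: 6.75
ee_pos: [0.5091, 0.0494, 0.1653]
eef_rot: [-0.0, 0.855, 0.518, -0.0]
wrist_force: [0.3, 0.1, 0.2]
grip_width: 0.153
gripper_force: 30.1
t 6.75 pos [0.5091 0.0494 0.1653] yaw -27.55 F [0.27 0.08 0.2 ] w 0.153 shift [0.0124 0.0017 0.0107] turn -0.001
[[ 80  72  59  37  33  40  69 111 141 152 140 115  73  42  40  55 100 137
  149 144]
 [142 137 107  70  41  37  57  85 104 109 101  83  61  45  45  73 138 182
  194 194]
 [192 184 154 100  50  52  57  76  84  90  88  79  69  60  49  89 157 201
  215 214]
 [215 205 174 114  60  58  70  71  83  90  81  82  74  69  60  94 163 210
  221 217]
 [220 211 184 125  66  65  73  66  74  88  88  90  82  75  64  99 166 208
  221 213]
 [218 216 194 137  72  65  74  72  77  84  94  94  81  73  68  96 165 209
  220 209]
 [209 217 200 149  83  72  73  78  93  99 105 102  89  77  79 113 173 210
  221 209]
 [194 209 198 157 105  94  82  82  95 107 105  95  80  94 120 151 190 215
  222 213]
 [175 196 190 168 140 122  99  78  81  88  89  80  85 127 165 191 210 220
  223 216]
 [163 178 180 171 162 149 123  84  62  63  67  71  99 148 189 211 221 224
 
[... 446 characters left out ...]
10 218 221 214 192 144  87  74  86 109 119 109 119 146 168 178
  186 200]
 [211 219 222 224 223 220 203 156  99  82  94 114 120 114 123 149 165 174
  177 180]
 [221 223 224 225 225 221 206 162 108  81  83  94 101 102 123 153 169 173
  172 174]
 [225 225 225 225 224 220 204 169 117  83  77  79  88 102 133 158 169 173
  172 173]
 [224 224 223 222 220 214 197 169 135 107  92  90 105 126 150 165 171 171
  172 172]
 [225 223 219 214 207 198 186 169 153 140 130 123 137 151 165 167 171 169
  171 173]
 [221 215 205 198 188 182 176 172 168 163 157 155 157 166 171 173 170 172
  170 171]
 [213 202 189 183 178 175 173 173 172 173 168 168 170 171 171 174 173 173
  174 172]]
cup alt [0.5116 0.0553 0.054 ]
```

View pics/c6.png

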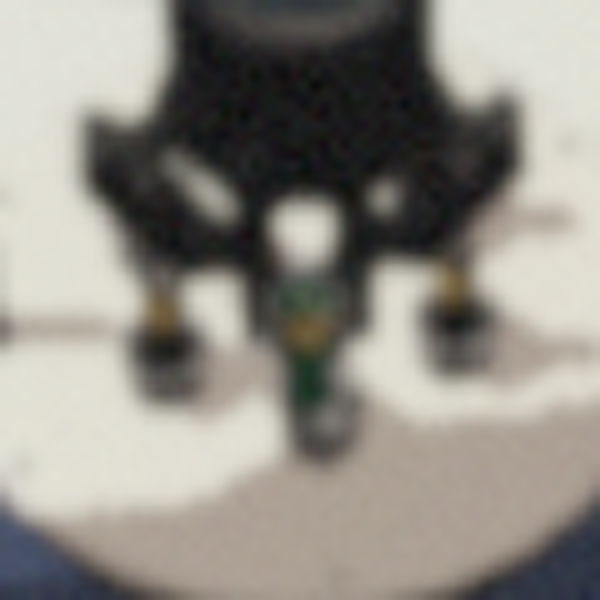

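The picture shows the disc was nudged slightly anticlockwise by that contact: the cup is now near (273,209), about 4 mm over. I'd been about 5 mm short in tool x. Correcting by +5 mm in x and +5.7 mm in y, then feeling downwards gently.

```bash
python3 -m inch '[[0.0125,0.0145,0,0,1],[0.0125,0.0145,0.01,0,1],[0.0125,0.0145,0.02,0,1],[0.0125,0.0145,0.028,0,1],[0.0125,0.0145,0.032,0,1]]';python3 -m inch '[[0,0,0,0,1],[0,0,0.004,0,1],[0,0,0.008,0,1]]'
```

```text
time: 7.42
ee_pos: [0.5168, 0.0512, 0.1527]
eef_rot: [-0.0, 0.855, 0.518, -0.0]
wrist_force: [0.8, -0.9, -0.5]
grip_width: 0.147
gripper_force: 30.1
time: 7.8
ee_pos: [0.5175, 0.0513, 0.1506]
eef_rot: [0.0, 0.855, 0.518, 0.001]
wrist_force: [-2.5, 1.7, 8.0]
grip_width: 0.153
gripper_force: 30.8
```

```bash
python3 -m inch '[[0,0,-0.01,0,1],[0.001,-0.007,-0.01,0,1],[0.001,-0.007,-0.002,0,1],[0.001,-0.007,0.004,0,1],[0.001,-0.007,0.008,0,1]]';python3 -m inch '[[0,0,0,0,1],[0,0,0.004,0,1]]'
```

```text
time: 8.43
ee_pos: [0.5154, 0.053, 0.1477]
eef_rot: [0.0, 0.855, 0.518, 0.001]
wrist_force: [-0.7, 1.7, 12.0]
grip_width: 0.154
gripper_force: 31.3
time: 8.68
ee_pos: [0.5153, 0.0529, 0.1454]
eef_rot: [0.0, 0.855, 0.518, 0.001]
wrist_force: [1.8, 2.1, 1.8]
grip_width: 0.15
gripper_force: 30.2
```

```bash
python3 -m inch '[[0,0,0.004,0,1],[0,0,0.008,0,1],[0,0,0.012,0,1],[0,0,0.012,0,1]]'
```

```text
time: 9.18
ee_pos: [0.515, 0.0529, 0.1403]
eef_rot: [0.0, 0.855, 0.518, 0.0]
wrist_force: [4.2, 3.8, 0.2]
grip_width: 0.151
gripper_force: 30.2
```

```bash
python3 - <<'E'
from h import *; from bench import capture
go(.515,.053,.138,-27.5)
s=capture("side")
cv2.imwrite("pics/c7.png",cv2.resize(s["frame"][160:230,236:306],(560,560),interpolation=cv2.INTER_CUBIC))
E
```

```text
t 9.18 pos [0.515  0.0529 0.1403] yaw -27.56 F [4.17 3.76 0.23] w 0.151 shift [ 0.0003 -0.0002  0.0057] turn -0.001
```

View pics/c7.png

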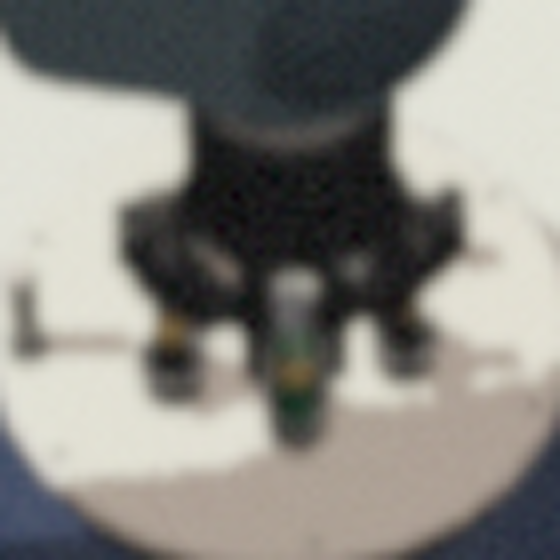

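The cell is in the cup at about (298,400) and standing upright. Lower it to the floor, then release it.

```bash
python3 -m inch '[[0,0,0.003,0,1],[0,0,0.006,0,1],[0,0,0.006,0,1]]' ; python3 -m inch '[[0,0,0,0,0.5],[0,0,0,0,0.2],[0,0,0,0,0.2],[0,0,0,0,0.2]]'; python3 -m inch '[[0,0,-0.03,0,0.2],[0,0,-0.1,0,0.2],[0,0,-0.2,0,0.2],[0,0,-0.25,0,0.2],[0,0,-0.25,0,0.2]]'
```

```text
time: 9.6
ee_pos: [0.515, 0.0529, 0.138]
eef_rot: [0.0, 0.855, 0.518, 0.0]
wrist_force: [3.0, 4.8, 2.1]
grip_width: 0.153
gripper_force: 30.3
time: 10.1
ee_pos: [0.5145, 0.0527, 0.1376]
eef_rot: [-0.0, 0.855, 0.518, -0.0]
wrist_force: [0.3, -0.6, 0.5]
grip_width: 0.399
gripper_force: 0.0
time: 10.72
ee_pos: [0.5159, 0.0527, 0.2406]
eef_rot: [0.002, 0.855, 0.518, 0.002]
wrist_force: [1.0, 0.4, 0.2]
grip_width: 0.403
gripper_force: 0.0
```

```bash
cat >> h.py <<'E'
H=np.array([.537,.0997])
def wp(th,gap=0,r=.105,z=.133):
    a=np.radians(th);e=np.array([np.cos(a),np.sin(a)]);t=np.array([-e[1],e[0]])
    p=H+r*e-(.017+gap)*t;print("th",th,p.round(4));go(*p,z,th-180)
E
python3 - <<'E'
from h import *; from bench import capture,read_state
print(read_state()["joint_positions"].round(2))
wp(156,.03,z=.24)
t=capture("top");s=capture("side")
r=lambda im,x,y,w,h,k:cv2.resize(im[y:y+h,x:x+w],(w*k,h*k),interpolation=cv2.INTER_CUBIC)
cv2.imwrite("pics/c8.png",np.hstack([r(t["frame"],209,156,80,80,5),r(s["frame"],225,160,80,80,5)]))
E
```

```text
[-0.12  0.    1.95 -0.    1.19  0.36]
th 156 [0.4602 0.1853]
t 10.72 pos [0.5159 0.0527 0.2406] yaw -27.54 F [1.01 0.45 0.15] w 0.403 shift [ 0.2297 -0.2768  0.0005] turn -0.079
```

View pics/c8.png

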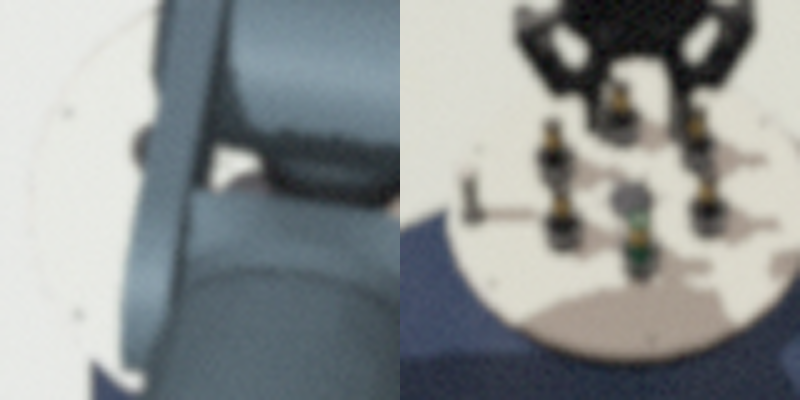

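The cell is seated like the other five, at crop (640,250). The post top is at crop (468,180), so the disc stands about 4° further on, still between stops. Picture budget is used up, so from here on I'll work by numbers only. Moving to the push start behind the post with the gripper shut.

```bash
python3 -m inch '[[0.07,-0.08,0,-0.05,1],[0.14,-0.17,0,-0.079,1],[0.2,-0.25,0,-0.079,1],[0.2297,-0.2768,0,-0.079,1],[0.2297,-0.2768,0,-0.079,1]]'
python3 - <<'E'
from h import *; from bench import capture,read_state
wp(156,.025)
s=capture("side")
im=s["frame"].astype(int);b=im[185:206,230:248].max(2);print(b)
m=lambda a:(a[...,1]-a[...,0]>12)
print("green",blob(im,272.5,209,7,m))
E
```

```text
time: 11.45
ee_pos: [0.4588, 0.1858, 0.2371]
eef_rot: [-0.0, 0.838, 0.545, -0.001]
wrist_force: [-0.7, 0.0, 0.3]
grip_width: 0.001
gripper_force: 0.0
th 156 [0.4582 0.1808]
t 11.45 pos [0.4588 0.1858 0.2371] yaw -23.91 F [-0.73  0.05  0.3 ] w 0.001 shift [-0.0118  0.0039  0.2602] turn 0.002
[[218 219 218 219 219 218 219 218 219 220 219 218 219 218 219 219 219 219]
 [219 219 219 219 219 220 219 219 218 219 219 219 219 219 218 218 219 218]
 [219 220 219 219 218 220 218 217 218 217 218 219 219 218 219 220 218 218]
 [219 219 218 219 218 219 219 218 217 216 214 215 217 219 218 219 219 218]
 [220 218 219 219 218 218 218 218 217 212 206 209 216 219 219 219 219 218]
 [219 219 218 218 219 219 219 218 216 214 208 208 216 219 219 217 219 219]
 [219 219 219 219 218 219 217 217 216 216 214 215 217 217 219 218 219 218]
 [219 218 219 219 218 216 215 215 213 212 214 217 218 218 218 219 218 218]
 [219 219 218 219 218 216 211 207 204 203 206 215 218 218 218 218 218 219]
 [219 218 220 219 217 214 205 197 190 187 195 209 217 219 219 218 218 218]
 [220 220 218 219 218 211 198 182 166 161 180 207 219 218 218 218 218 218]
 [219 219 218 218 217 213 195 162 134 136 171 204 217 217 219 218 219 219]
 [219 218 219 219 217 213 198 161 124 122 166 204 216 219 218 218 219 217]
 [219 220 219 219 218 214 201 165 122 121 163 201 217 218 219 218 219 219]
 [219 217 218 216 215 215 204 171 129 119 160 200 215 218 219 218 217 217]
 [217 213 209 207 204 210 205 171 132 116 146 187 204 211 212 213 213 212]
 [207 198 187 177 183 203 199 169 127 108 125 158 186 196 196 197 197 196]
 [183 165 146 138 164 198 194 161 122 105 104 131 161 175 178 180 178 178]
 [140 127 113 119 157 196 196 160 123 105 107 130 161 177 181 182 183 181]
 [114 103 101 113 155 198 201 176 146 136 139 162 186 197 199 199 200 199]
 [105  97 101 113 154 197 207 197 185 177 183 196 207 212 213 213 212 213]]
green (array([273.66071429, 205.82142857]), np.int32(56))
```

```bash
python3 -m inch '[[0,0.002,0.08,0,1],[0,0.002,0.16,0,1],[0,0.002,0.22,0,1],[0,0.002,0.26,0,1],[0,0.002,0.26,0,1]]'
python3 -m inch '[[-0.01,0,0,0,1],[-0.02,0,0,0,1],[-0.03,0,0,0,1],[-0.035,0,0,0,1],[-0.035,0,0,0,1]]'
cat >> h.py <<'E'
def chk(*th):
    from bench import capture
    s=capture("side");im=s["frame"].astype(int)
    g,n=blob(im,*CELL,9,lambda a:(a[...,1]-a[...,0]>12));print("cell",g.round(2),n)
    for t in th:wp(t)
CELL=(274,207)
E
python3 -c "
from h import *
chk(156,158,160)"
```

```text
time: 12.12
ee_pos: [0.4596, 0.1844, 0.1328]
eef_rot: [-0.0, 0.839, 0.544, -0.001]
wrist_force: [-0.0, -0.1, 1.0]
grip_width: -0.003
gripper_force: 0.0
time: 12.75
ee_pos: [0.4541, 0.1722, 0.134]
eef_rot: [0.0, 0.839, 0.545, 0.0]
wrist_force: [-0.3, -0.9, -0.2]
grip_width: -0.0
gripper_force: 0.0
cell [274.3  205.61] 44
th 156 [0.448  0.1579]
t 12.8 pos [0.4542 0.1723 0.134 ] yaw -24.0 F [0.21 0.31 0.03] w 0.003 shift [-0.0391  0.0005  0.0025] turn -0.0
th 158 [0.446  0.1548]
t 12.8 pos [0.4542 0.1723 0.134 ] yaw -24.0 F [0.21 0.31 0.03] w 0.003 shift [-0.0483 -0.0008  0.0025] turn -0.044
th 160 [0.4441 0.1516]
t 12.8 pos [0.4542 0.1723 0.134 ] yaw -24.0 F [0.21 0.31 0.03] w 0.003 shift [-0.0575 -0.0018  0.0025] turn -0.089
```

```bash
python3 -m inch '[[-0.008,0,0,0,1],[-0.016,0,0,0,1],[-0.024,0,0,0,1],[-0.03,0,0,0,1]]'
python3 -m inch '[[-0.005,0,0,0,1],[-0.009,0,0,0,1]]'
python3 -c "
from h import *
chk(156)"
python3 -m inch '[[-0.005,-0.0006,0,-0.022,1],[-0.0092,-0.0013,0,-0.0444,1]]'
python3 -c "
from h import *
chk(158)"
```

```text
time: 13.3
ee_pos: [0.4491, 0.1611, 0.1339]
eef_rot: [-0.0, 0.839, 0.545, -0.0]
wrist_force: [-0.6, 0.0, 0.7]
grip_width: -0.001
gripper_force: 0.0
time: 13.55
ee_pos: [0.4478, 0.1582, 0.1339]
eef_rot: [-0.0, 0.839, 0.545, 0.0]
wrist_force: [-0.1, 1.9, 0.2]
grip_width: -0.003
gripper_force: 0.9
cell [272.97 206.22] 32
th 156 [0.448  0.1579]
t 13.6 pos [0.4477 0.1581 0.1339] yaw -24.01 F [-0.14  0.43 -0.22] w -0.0 shift [-0.      0.0008  0.0022] turn -0.0
time: 13.85
ee_pos: [0.4458, 0.155, 0.1339]
eef_rot: [-0.0, 0.829, 0.56, 0.0]
wrist_force: [-0.2, 0.7, -1.6]
grip_width: -0.001
gripper_force: 0.9
cell [273.79 205.56] 39
th 158 [0.446  0.1548]
t 13.9 pos [0.4457 0.1548 0.1339] yaw -21.91 F [0.45 1.22 1.01] w 0.002 shift [0.0003 0.0007 0.0023] turn 0.002
```

```bash
cat >> h.py <<'E'
def chk(th,n=5):
    from bench import capture,read_state
    G=[];F=[]
    for _ in range(n):
        im=capture("side")["frame"].astype(float)[192:222,258:300]
        w=np.clip(im[...,1]-im[...,0]-8,0,30)*(im.max(2)<190);yy,xx=np.mgrid[192:222,258:300]
        G.append([(w*xx).sum()/w.sum(),(w*yy).sum()/w.sum()]);F.append(read_state()["wrist_force"])
    a=np.radians(th);t=np.array([-np.sin(a),np.cos(a)])
    print("cell",np.mean(G,0).round(2),np.std(G,0).round(2),"push F",round(-np.mean(F,0)[:2]@t,2),"max",round((-np.array(F)[:,:2]@t).max(),1));wp(th)
E
python3 -c "
from h import *
chk(158)"
python3 -m inch '[[-0.005,-0.0006,0,-0.022,1],[-0.0092,-0.0013,0,-0.0444,1]]'
python3 -c "
from h import *
chk(160)"
python3 -m inch '[[-0.005,-0.0006,0,-0.022,1],[-0.0092,-0.0013,0,-0.0444,1]]'
python3 -c "
from h import *
chk(162)"
```

```text
cell [280.09 206.36] [0.15 0.06] push F 0.84 max 1.4
th 158 [0.446  0.1548]
t 14.15 pos [0.4458 0.1549 0.1339] yaw -21.99 F [-0.03  0.46  0.12] w -0.0 shift [0.0001 0.0006 0.0022] turn 0.0
time: 14.4
ee_pos: [0.444, 0.1517, 0.1339]
eef_rot: [-0.0, 0.819, 0.574, 0.0]
wrist_force: [0.9, 1.4, -0.3]
grip_width: 0.004
gripper_force: 0.9
cell [280.29 206.33] [0.07 0.04] push F 0.56 max 0.9
th 160 [0.4441 0.1516]
t 14.65 pos [0.4439 0.1516 0.1339] yaw -19.99 F [-0.36  0.66  0.48] w 0.001 shift [0.0002 0.0006 0.0022] turn 0.0
time: 14.9
ee_pos: [0.4422, 0.1484, 0.1339]
eef_rot: [0.0, 0.809, 0.588, 0.0]
wrist_force: [1.1, 1.4, -1.6]
grip_width: 0.0
gripper_force: 0.9
cell [280.43 206.27] [0.13 0.05] push F 0.31 max 1.0
th 162 [0.4424 0.1483]
t 15.15 pos [0.4422 0.1483 0.1339] yaw -18.0 F [ 0.25  0.57 -1.76] w -0.001 shift [0.0001 0.0005 0.0023] turn -0.0
```

```bash
python3 - <<'E'
from h import *; from bench import capture
im=np.mean([capture("side")["frame"] for _ in range(4)],0)
a=im[192:220,258:296];w=a[...,1]-a[...,2]
for r in range(28):print(192+r,' '.join('%3d'%v for v in w[r,:30]))
m=im[160:216,222:262].max(2)
for r in range(0,56,2):print(160+r,''.join('#' if v<100 else '+' if v<160 else '.' for v in m[r]))
E
```

```text
192  -2  -2  -1  -1  -2  -2  -2  -1  -2  -1  -2  -3  -4  -6  -7 -10  -9  -9  -9  -9  -9  -9  -7  -6  -4  -4  -3  -3  -4  -8
193  -4  -5  -5  -4  -4  -5  -3  -2  -3  -4  -4  -6  -8  -9 -10 -11 -10 -11 -11 -11 -12 -12  -9 -10  -8  -7  -7  -4  -4  -7
194  -6  -6  -7  -9  -9  -7  -6  -4  -5  -6  -8  -9 -11 -11 -11 -11 -11 -11 -12 -11 -11 -11 -12 -10  -9 -10 -10  -8  -7  -9
195  -6  -9 -11 -11 -11 -11 -10  -8  -8  -9 -10 -10 -11  -9 -10 -10 -11 -12 -11 -11 -11 -11 -11 -11 -11 -11 -11 -11 -10 -11
196  -6  -9 -12 -12 -13 -12 -12 -10  -9  -9 -10  -9  -9  -7  -8  -8  -9 -11 -11 -11 -11 -11 -11 -11 -11 -11 -11 -12 -14 -16
197  -5  -8 -11 -11 -11 -13 -12 -12 -10  -8  -7  -5  -4  -4  -5  -6  -8 -10 -10 -10 -10 -11 -12 -11 -11 -10  -9 -11 -15 -16
198  -6  -7 -10 -11 -12 -12 -13 -12 -10  -7  -3  -2  -1  -2  -2  -4  -5  -8 -11 -10 -10 -11 -12 -11 -10  -9  -7  -8 -13 -12
199  -6  -6  -9 -12 -13 -13 -12 -11 -11  -5  -2  -1  -1  -1   0   0  -4  -8  -9 -11 -10 -12 -11 -11  -9  -7  -4  -7  -5  -6
200 -12 -12 -11 -11 -13 -12 -10 -11  -9  -6  -1  -2  -1  -2   0  -1  -3  -5  -9 -11 -11 -12 -12 -12  -9  -7 
[... 2931 characters left out ...]
############+............
186 ############+++##########+.....+#++.....
188 ###################+++++.......++++.....
190 ..++####+#########+...........++##++....
192 ..........+#######+..........+######+...
194 ..........+#######+...........+######+..
196 ...........+###++++...........+######++.
198 ..............++++............++#####+++
200 ................+++.............+++###++
202 ..........++....++++.............+++++++
204 .....++++++++...+++++...........++######
206 .++++++#+#+++...+++++............+######
208 ++++++++###+++...................++#####
210 +++++++###+#++....................++###+
212 +++++++++###+++.........................
214 +++++++##+##+#++........................
```

```bash
sed -i 's/w=np.clip(im.*$/w=np.clip(cv2.GaussianBlur(im[...,1]-im[...,2],(0,0),1)-2,0,30);yy,xx=np.mgrid[192:222,258:300]/' h.py
python3 -c "
from h import *
chk(162)"
python3 -m inch '[[-0.005,-0.0006,0,-0.022,1],[-0.0092,-0.0013,0,-0.0444,1]]'
python3 -c "
from h import *
chk(164)"
python3 -m inch '[[-0.005,-0.0006,0,-0.022,1],[-0.0092,-0.0013,0,-0.0444,1]]'
python3 -c "
from h import *
chk(166)"
```

```text
cell [274.42 209.14] [0.04 0.12] push F 0.04 max 0.3
th 162 [0.4424 0.1483]
t 15.6 pos [0.4422 0.1484 0.1339] yaw -18.0 F [ 0.2   0.02 -0.25] w -0.002 shift [-0.0001  0.0006  0.0022] turn -0.0
time: 15.85
ee_pos: [0.4406, 0.1451, 0.1339]
eef_rot: [-0.0, 0.798, 0.602, 0.0]
wrist_force: [1.4, 1.4, -1.2]
grip_width: 0.001
gripper_force: 0.9
cell [275.05 209.58] [0.06 0.16] push F 0.66 max 1.0
th 164 [0.4408 0.145 ]
t 16.1 pos [0.4406 0.145  0.1339] yaw -16.0 F [-0.91  0.6  -0.8 ] w -0.001 shift [0.     0.0005 0.0023] turn -0.0
time: 16.35
ee_pos: [0.4391, 0.1417, 0.1339]
eef_rot: [0.0, 0.788, 0.616, 0.0]
wrist_force: [1.3, 2.6, -0.0]
grip_width: -0.001
gripper_force: 0.9
cell [275.72 208.82] [0.02 0.06] push F 0.86 max 1.4
th 166 [0.4392 0.1416]
t 16.6 pos [0.439  0.1416 0.1339] yaw -14.0 F [ 0.58  0.18 -0.35] w -0.002 shift [0.0001 0.0005 0.0022] turn -0.0
```

```bash

python3 -m inch '[[-0.005,-0.0006,0,-0.022,1],[-0.0092,-0.0013,0,-0.0444,1]]'|grep wrist
python3 -c "
from h import *
chk(168)"
python3 -m inch '[[-0.005,-0.0006,0,-0.022,1],[-0.0092,-0.0013,0,-0.0444,1]]'|grep wrist
python3 -c "
from h import *
chk(170)"
```

```text
wrist_force: [1.7, 1.0, 0.3]
cell [276.34 209.52] [0.08 0.15] push F 0.82 max 1.3
th 168 [0.4378 0.1382]
t 17.1 pos [0.4377 0.1381 0.1339] yaw -12.01 F [0.97 0.26 0.26] w -0.001 shift [0.0001 0.0004 0.0023] turn -0.0
wrist_force: [0.6, 2.0, -0.2]
cell [276.96 209.59] [0.09 0.09] push F 0.45 max 1.2
th 170 [0.4365 0.1347]
t 17.6 pos [0.4363 0.1347 0.1339] yaw -10.01 F [-0.06  0.08  0.66] w -0.0 shift [0.0001 0.0005 0.0022] turn -0.0
```

```bash

python3 -m inch '[[-0.005,-0.0006,0,-0.022,1],[-0.0092,-0.0013,0,-0.0444,1]]'|grep wrist
python3 -c "
from h import *
chk(172)"
```

```text
wrist_force: [2.1, 1.1, -1.9]
cell [277.55 209.57] [0.05 0.08] push F 0.43 max 1.4
th 172 [0.4354 0.1311]
t 18.1 pos [0.4352 0.1311 0.1339] yaw -8.01 F [-0.03  0.73  0.39] w 0.003 shift [0.0001 0.0005 0.0022] turn -0.0
```

```bash

python3 -m inch '[[-0.005,-0.0006,0,-0.022,1],[-0.0092,-0.0013,0,-0.0444,1]]'|grep wrist
python3 -c "
from h import *
chk(174)"
python3 -m inch '[[-0.005,-0.0006,0,-0.022,1],[-0.0092,-0.0013,0,-0.0444,1]]'|grep wrist
python3 -c "
from h import *
chk(176)"
```

```text
wrist_force: [0.6, 1.4, -1.4]
cell [278.11 209.13] [0.05 0.15] push F 0.49 max 1.1
th 174 [0.4344 0.1276]
t 18.6 pos [0.4341 0.1275 0.1339] yaw -6.01 F [ 1.12 -0.32  0.31] w 0.001 shift [0.0002 0.0005 0.0021] turn -0.0
wrist_force: [1.1, 1.4, -0.3]
cell [278.61 209.25] [0.07 0.03] push F 0.64 max 1.3
th 176 [0.4334 0.124 ]
t 19.1 pos [0.4332 0.1239 0.1339] yaw -4.01 F [0.67 0.42 0.2 ] w -0.004 shift [0.0002 0.0005 0.0022] turn -0.0
```

```bash

python3 -m inch '[[-0.005,-0.0006,0,-0.022,1],[-0.0092,-0.0013,0,-0.0444,1]]'|grep wrist
python3 -c "
from h import *
chk(178)"
python3 -m inch '[[-0.005,-0.0006,0,-0.022,1],[-0.0092,-0.0013,0,-0.0444,1]]'|grep wrist
python3 -c "
from h import *
chk(180)"
```

```text
wrist_force: [0.8, 2.1, -0.5]
cell [279.19 209.  ] [0.06 0.04] push F 0.85 max 1.6
th 178 [0.4327 0.1204]
t 19.6 pos [0.4325 0.1203 0.1339] yaw -2.01 F [ 0.61  0.09 -0.6 ] w 0.003 shift [0.0001 0.0004 0.0022] turn -0.0
wrist_force: [-0.3, 1.8, 0.2]
cell [279.67 208.77] [0.04 0.1 ] push F 0.94 max 1.3
th 180 [0.432  0.1167]
t 20.1 pos [0.4319 0.1166 0.1339] yaw -0.02 F [-0.04  0.55 -0.5 ] w 0.004 shift [0.0001 0.0003 0.0022] turn -0.0
```

```bash

python3 -m inch '[[-0.005,-0.0006,0,-0.022,1],[-0.0092,-0.0013,0,-0.0444,1]]'|grep wrist
python3 -c "
from h import *
chk(182)"
python3 -m inch '[[-0.005,-0.0006,0,-0.022,1],[-0.0092,-0.0013,0,-0.0444,1]]'|grep wrist
python3 -c "
from h import *
chk(184)"
```

```text
wrist_force: [1.3, 2.7, -0.5]
cell [280.16 208.13] [0.04 0.07] push F 0.65 max 0.9
th 182 [0.4315 0.113 ]
t 20.6 pos [0.4313 0.113  0.1339] yaw 1.98 F [-0.6   0.45  0.39] w 0.002 shift [0.0002 0.0003 0.0022] turn -0.0
wrist_force: [-0.8, 1.7, 0.3]
cell [280.71 207.75] [0.05 0.05] push F 0.56 max 1.2
th 184 [0.4311 0.1093]
t 21.1 pos [0.431  0.1093 0.1339] yaw 3.98 F [ 0.79 -0.02  0.14] w 0.0 shift [0.0001 0.0002 0.0023] turn -0.001
```

```bash

python3 -m inch '[[-0.005,-0.0006,0,-0.022,1],[-0.0092,-0.0013,0,-0.0444,1]]'|grep wrist
python3 -c "
from h import *
chk(186)"
python3 -m inch '[[-0.005,-0.0006,0,-0.022,1],[-0.0092,-0.0013,0,-0.0444,1]]'|grep wrist
python3 -c "
from h import *
chk(188)"
```

```text
wrist_force: [0.5, 2.2, -0.5]
cell [281.21 207.65] [0.05 0.06] push F 0.74 max 1.4
th 186 [0.4308 0.1056]
t 21.6 pos [0.4307 0.1056 0.1339] yaw 5.98 F [ 0.49 -0.2   0.23] w -0.002 shift [0.0002 0.0003 0.0022] turn -0.001
wrist_force: [0.9, 1.5, -0.5]
cell [281.7  207.47] [0.03 0.15] push F 0.78 max 1.5
th 188 [0.4307 0.1019]
t 22.1 pos [0.4306 0.1018 0.1339] yaw 7.98 F [0.73 0.4  0.48] w 0.001 shift [0.0002 0.0002 0.0022] turn -0.001
```

```bash

python3 -m inch '[[-0.005,-0.0006,0,-0.022,1],[-0.0092,-0.0013,0,-0.0444,1]]'|grep wrist
python3 -c "
from h import *
chk(190)"
python3 -m inch '[[-0.005,-0.0006,0,-0.022,1],[-0.0092,-0.0013,0,-0.0444,1]]'|grep wrist
python3 -c "
from h import *
chk(192)"
```

```text
wrist_force: [0.6, 2.2, 0.2]
cell [282.13 205.75] [0.03 0.12] push F 0.56 max 1.0
th 190 [0.4306 0.0982]
t 22.6 pos [0.4306 0.0981 0.1339] yaw 9.97 F [-0.87  0.05 -0.44] w 0.002 shift [0.0002 0.0002 0.0022] turn -0.001
wrist_force: [0.7, 2.0, 0.1]
cell [282.63 205.97] [0.03 0.19] push F 0.58 max 1.9
th 192 [0.4308 0.0945]
t 23.1 pos [0.4307 0.0944 0.1339] yaw 11.97 F [-0.16 -0.35  0.49] w -0.0 shift [0.0002 0.0002 0.0022] turn -0.001
```

```bash

python3 -m inch '[[-0.005,-0.0006,0,-0.022,1],[-0.0092,-0.0013,0,-0.0444,1]]'|grep wrist
python3 -c "
from h import *
chk(194)"
python3 -m inch '[[-0.005,-0.0006,0,-0.022,1],[-0.0092,-0.0013,0,-0.0444,1]]'|grep wrist
python3 -c "
from h import *
chk(196)"
```

```text
wrist_force: [0.9, 2.2, 0.2]
cell [282.93 205.66] [0.06 0.18] push F 0.53 max 1.0
th 194 [0.431  0.0908]
t 23.6 pos [0.431  0.0907 0.1339] yaw 13.97 F [ 0.35 -0.19 -0.23] w 0.001 shift [0.0002 0.0001 0.0022] turn -0.001
wrist_force: [-0.4, 2.1, -0.4]
cell [283.4  204.92] [0.04 0.38] push F 0.64 max 1.8
th 196 [0.4314 0.0871]
t 24.1 pos [0.4313 0.087  0.1339] yaw 15.97 F [ 0.59 -0.38  0.34] w 0.002 shift [0.0002 0.0002 0.0022] turn -0.001
```

```bash

python3 -m inch '[[-0.005,-0.0006,0,-0.022,1],[-0.0092,-0.0013,0,-0.0444,1]]'|grep wrist
python3 -c "
from h import *
chk(198)"
python3 -m inch '[[-0.005,-0.0006,0,-0.022,1],[-0.0092,-0.0013,0,-0.0444,1]]'|grep wrist
python3 -c "
from h import *
chk(200)"
```

```text
wrist_force: [-0.5, 0.2, 0.4]
cell [284.27 203.92] [0.28 0.23] push F -0.19 max 0.5
th 198 [0.4319 0.0834]
t 24.6 pos [0.4318 0.0834 0.1339] yaw 17.96 F [ 0.91 -0.32  0.63] w 0.003 shift [0.0001 0.0002 0.0022] turn -0.001
wrist_force: [0.2, -0.2, 0.6]
cell [284.49 203.84] [0.02 0.14] push F 0.18 max 1.0
th 200 [0.4325 0.0798]
t 25.1 pos [0.4325 0.0798 0.1339] yaw 19.96 F [ 0.17 -0.53 -0.51] w -0.001 shift [-0.0001  0.0001  0.0023] turn -0.001
```

The click shows at 196–198°. The cell jumped ahead by about 0.9 px, the push force fell to zero, and the disc stayed put on the next step. Backing straight off and lifting clear.

```bash

python3 -m inch '[[0.02,0,0,0,1],[0.05,0,0,0,1],[0.06,0,0,0,1],[0.06,0,-0.1,0,1],[0.06,0,-0.2,0,1]]'
python3 -m inch '[[0,0,-0.1,0,1],[0,0,-0.15,0,1],[0,0,-0.15,0,1],[0,0,-0.15,0,1]]'
python3 - <<'E'
from h import *; from bench import capture
chk(200)
s=capture("side");print("cell px if upright & seated, disc +%s" , [proj(s,(H[0]+.052*np.cos(np.radians(a)),H[1]+.052*np.sin(np.radians(a)),.062)) for a in (-70,-67)])
im=s["frame"].astype(int)[188:218,272:296]
for r in range(0,30):print(188+r,''.join('G' if p[1]-p[2]>4 else '#' if p.max()<100 else '+' if p.max()<160 else '.' for p in im[r]))
E
```

```text
time: 25.72
ee_pos: [0.4237, 0.1028, 0.2144]
eef_rot: [-0.001, 0.574, 0.819, -0.0]
wrist_force: [1.0, 0.2, -0.0]
grip_width: -0.004
gripper_force: 0.0
time: 26.22
ee_pos: [0.4236, 0.1025, 0.2726]
eef_rot: [-0.001, 0.574, 0.819, -0.001]
wrist_force: [0.3, 0.6, 0.3]
grip_width: -0.001
gripper_force: 0.0
cell [284.39 203.9 ] [0.06 0.07] push F -0.33 max 0.1
th 200 [0.4325 0.0798]
t 26.48 pos [0.4239 0.1024 0.2729] yaw 19.96 F [0.33 0.   0.8 ] w -0.005 shift [-0.0607  0.0016  0.3496] turn -0.001
cell px if upright & seated, disc +%s [array([284.4, 203. ]), array([284.9, 202.4])]
188 ###+++.....++++++.......
189 ++++.......++###++......
190 ...........+#####++.....
191 ...........+######+.....
192 ...........+###G##+.....
193 ...........+#####+++....
194 ...........+#####+++....
195 ...........++###+++.....
196 ...........++###++......
197 +++........+GGG++.......
198 +++........+GG++........
199 ##++.......+G#+.........
200 ###+.......+##+.........
201 ##++......++#++.........
202 #++.......+##+++........
203 ++.......+#####++.......
204 ........++#GGGG#+.......
205 .........+GGGGG#++......
206 .........+#GGGG#++......
207 .........+##GG##++......
208 +........+#####+++......
209 +........++####++.......
210 ++.......++++++++.......
211 +++.......++++++........
212 ++..........++..........
213 ++......................
214 ++......................
215 +.......................
216 ........................
217 ........................
```

```bash
python3 -c "
from bench import *
print(sign_off())"
```

```text
the job is handed in; nothing more can be done
None
```

The AA cell stands in the cup and the carousel clicked into its next anticlockwise stop, handed in at about 26.5 s with the arm clear; two slips: my first insertion hit the rim (28 N) and turned the disc about 4° anticlockwise before the cell was seated, and I viewed 11 pictures instead of 10.

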